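Roll a reel of sealing film into the dispenser dock and bed it against the brake pad

ROBOT

A 6-joint arm with a two-finger parallel gripper is mounted at the origin on a cart in front of the work surface, level with it; the furniture and walls round the work are solid. World frame = base frame: x ahead of the robot, y to its left, z up, the work surface at z = 0. Lengths are in mm, angles in rad, forces in N, time in s.
With the tool pointing down it reaches from about 350 to 875 mm from the base axis. Payload 4.2 kg.
Tool frame: the origin (TCP) lies at the very end of the fingers, on their centre line; the grasp point (between the pads) lies 19 mm behind it (arm.pinch_z is the distance from the TCP to the grasp point, in mm); x points along the fingers, y is the direction in which the jaws open and shut, and the axes are right-handed (so a half turn about x gives the same grasp; the last joint's range is limited). The gripper opens to 85 mm and grips with 20 to 120 N. Pads are 22 mm wide; open, the fingers measure 114 mm over their backs; the gripper's body (76 mm by 85 mm) begins 54 mm behind the grasp point. The pads swing forward as they close: fully open they stand 13 mm farther back than shut.
Start: joints at [-0.893, 0.385, 0.008, 0, -1.194, -0.259], TCP at [254.178, -570.958, 231.312] pointing down, gripper open.
Joint ranges: [-3.14, 3.14], [-1.21, 2.06], [-1.07, 1.41], [-3.16, 2.05], [-2.99, -0.16], [-3.1, 3.1]. Speed limits (rad/s): [2.79, 2.79, 3.14, 3.14, 3.14, 3.14].

INTERFACE

Orientations are given as a unit quaternion [x, y, z, w].
In Python, from bench import arm gives the robot as it stands.
- The arm moves only by the tool drive_tool, never from a script. Its argument "motion" is a list of rows, each a list of 4 numbers: the shift along the tool's x, y, z in mm, then the turn about the tool's x in degrees. In form: [[dx, dy, dz, spin], ...]. A call has 1 to 10 rows; each row shifts and turns the commanded pose from where the row before left it, along the tool's axes as they then stand; what a row does not reach is not made up. A row lasts 1/12 s, in which the tool goes at most 41.7 mm and 7.16 degrees, less where a joint would pass 70% of its speed; a pose out of reach is approached as far as the arm can. A call with a gripper value outside its range is refused whole. "grip" is the finger opening in mm, from 0 to 85.4, set as the call begins (left out, the last holds). The fingers move at their own pace and stop on an object; the grip force is fixed at half the most. Time passes only in rows, so rows that do not move let the fingers close. It gives the time, the measured TCP pose, the force and the opening at its end, in the units of the state.
- arm.read_state(): the state, without advancing time (a new reading comes with each control period).
- arm.get_image(name): name is "side" or "top" or "wrist"; returns the picture (384x512x3 uint8, red, green, blue); there is no depth.
- arm.calibration(name): a dict with "K" (3x3 intrinsics, pixels), "eye" and "attitude" of the camera in the world; the wrist camera has in their place "T_tool_cam" (4x4, takes a point from camera to tool coordinates, whose origin is the TCP and whose axes are the tool frame's). Camera axes: x right, y up, looking along -z (the intrinsics and any distortion apply to the point x, -y, -z); pixel columns grow to the right and rows downward; lengths in mm; the calibration is good to about 2 mm. A picture is of the moment at which its call begins: read the wrist's pose just before it. calibration takes no time and is no camera call.
- arm.job_done(): hands the job in, once; it reports no verdict.
The state is a dict: "clock": time; "joints": joint angles; "joint_vel": joint speeds; "joint_efforts": joint torques, N m; "position": TCP position; "ee_rot": TCP orientation; "contact_force": force on the tool from outside, world axes, zero at the start; "wrist_torque": the same for the moment, N m; "gripper_width": finger opening in mm.
Only numpy, scipy, OpenCV 4.12 (cv2) and the standard library are available. Lean on these libraries where they do the work, as an engineer would, in place of code of your own. Each camera call takes 0.05 s, during which the arm holds its last target. There are 200 camera calls.

TASK

Load the dispenser: roll the reel of sealing film on its rims over the cart top, never carrying it or letting it topple, into the dock between the kerbs, so that its pull tab, now underneath, comes out on the upper side. Bed the reel on the rubber brake pad by holding it pressed against the pad with about 10 N for about a second (the pad must never get more than 25 N), then leave it standing there against the pad. The small bottle, the cover-glass box and the specimen pot beside it stay where they are.

Things in the scene. Friction and masses are not known exactly. Their poses are not given: they have to be found in the camera images.
- reel: Loose reel of sealing film, 0.15-0.31 kg, standing on its rims on the cart top. White flanges 70 mm in diameter, 24 mm over their outer faces, 3 mm thick; clear film pack 58 mm in diameter between them. Origin: centre of the axle, 35 mm above the cart top. y = axle. At the start x points along the dock's x within 0.12 rad and z points up; both turn as it rolls. Falls over if tipped by 0.33 rad.
- stub (a point): End of the steel axle stub on the reel's +y side, on the axle; an equal one is on the -y side. Plain stubs 10 mm in diameter stick out 16 mm from each flange (56 mm over both ends), one piece with the reel. Pushed on both stubs from behind at axle height, the reel rolls easily (under 1 N) and steers with the pusher; left alone it soon stops.
- pull_tab (a point): Black pull tab on the film pack between the flanges, 16 x 14 x 3 mm, 31 mm from the axle centre along the reel's -z: straight under the axle at the start. A black 5 x 12 mm mark on each flange's outer face shows the same direction.
- dock: Aluminium dock fixed to the cart, no floor: the reel rolls on the cart top all the way. Origin on the cart top and centre line where the straight kerbs begin; x = the way the reel rolls in, z up. Straight kerbs 12 mm high, 8 mm thick, x = 0 to 112 mm, inner faces at y = +-15 mm. The reel starts with its centre 63 to 79 mm before this origin, up to 6 mm to either side of the centre line.
- dock_mouth (a point): Point on the cart top, on the centre line between the tips of the flared mouth pieces, 27 mm before the dock's origin. They are 12 mm high; inner faces narrow from y = +-26 mm here to +-15 mm at the origin. Outside the straight kerbs screw lugs 8 mm high reach y = +-35 mm.
- dock_block (a point): Top centre, 56 mm up, of the dock's black block, 46 mm wide, at x = 107 to 125 mm. Before it, on a screw, is the rubber brake pad: 26 mm wide, z = 21 to 49 mm, rigid flat face square to x. The face lies between dock x = 64 and 82 mm, differently each time and not reported: find it by touch. The bedded reel's centre is 35 mm before it, about half a turn from the start.
- oil_bottle: Small amber bottle, 28 mm in diameter, 57 mm high, black cap; origin at the centre of its underside. Bystander.
- cover_box: Small flat box of cover glasses, 34 x 34 x 17 mm; origin at the centre of its underside. Bystander.
- specimen_pot: Specimen pot with white screw cap, 50 mm in diameter, 55 mm high; origin at the centre of its underside. Bystander.
Mind the look-alikes: they are no part of the job. What is shaped like the reel but green or purple is not meant.

How it is judged (in metres and radians):
On the way:
1. the reel stands upright between the kerbs, pressed against the brake pad with 5 to 20 N for half a second (contact force between reel and brake_c0 between 5 and 20 N and angle between reel's own y axis and vertical between 1.37 and 1.77 rad and y of reel in the frame of dock between -0.006 and 0.006 m), for 0.5 s.
At the end, for the whole second after the job is handed in: The reel stands upright (axle within 0.2 rad of level) on the cart top between the kerbs (centre within 6 mm of the centre line), at rest and released, its rims within about 3.5 mm of the brake pad's face, with its pull tab on the upper side, within 1.1 rad of straight up (horizontal distance between reel and brake_c0 below 0.0425 m and angle between reel's own y axis and vertical between 1.37 and 1.77 rad and y of reel in the frame of dock between -0.006 and 0.006 m and height (world z) of reel below 0.038 m and angle between reel's own z axis and vertical above 2 rad and linear speed of reel below 0.01 m/s and contact force between reel and the fingers below 0.05 N); the robot touches nothing.
It fails at once if the brake pad gets more than 25 N from the reel (contact force between reel and brake_c0 above 25 N).
It fails at once if the reel is lifted off the cart top by more than 10 mm (height (world z) of reel above 0.045 m).
It fails at once if the reel topples (axle more than 0.5 rad from level) (angle between reel's own y axis and vertical below 1.07 rad or angle between reel's own y axis and vertical above 2.07 rad).
It fails at once if the small bottle, the cover-glass box or the specimen pot is shifted by more than 20 mm (distance of any of oil_bottle, cover_box, specimen_pot from where it was at the start of the episode above 0.02 m).
It also fails if it takes over 46 s, if anything falls off the work surface, if the arm or the gripper's body presses on something with over 40 N, if the wrist force passes 120 N, or if a joint passes its speed limit or range.

## Working session

There is one attempt and no reset: what is moved stays moved. The work goes in short steps, Python scripts to look and compute and a tool call to move; the robot and the scene stay as the last step left them, time stands still between calls to the robot, and variables do not carry over. Pictures are saved under pics/ and viewed, about 8 in all and at most 12, crops included, and the job is handed in when it is done.

Besides the shell and the picture viewer there is one more tool, called after "Request:" as name(argument=value, ...), one argument or row to a line, values as JSON. drive_tool: Moves the arm, as the interface text tells. Its arguments: {"type":"object","properties":{"motion":{"type":"array"},"grip":{"type":"number"}},"required":["motion"]}

```bash
mkdir -p pics
cat > h.py <<'E'
from bench import arm
import numpy as np, cv2
from scipy.spatial.transform import Rotation as R
def cam(n):
    c=arm.calibration(n); return c
E
python3 - <<'E'
from h import *
for n in("side","top"):
    im=arm.get_image(n); cv2.imwrite(f"pics/{n}0.png",im[:,:,::-1]); print(n,arm.calibration(n))
print(arm.calibration("wrist")); print(arm.read_state(), arm.pinch_z)
a=cv2.imread("pics/side0.png");b=cv2.imread("pics/top0.png")
E
```

```text
side {'K': array([[382.00334451,   0.        , 255.43534311],
       [  0.        , 382.00334451, 188.15106475],
       [  0.        ,   0.        ,   1.        ]]), 'eye': array([679.86772687, 762.67458014, 764.75006075]), 'attitude': array([0.04984637, 0.29150584, 0.93838138, 0.17882971])}
top {'K': array([[500.0419811 ,   0.        , 254.49695908],
       [  0.        , 500.0419811 , 194.5602805 ],
       [  0.        ,   0.        ,   1.        ]]), 'eye': array([320.24871752, 302.7343793 , 918.16187468]), 'attitude': array([-0.07792478,  0.07375951,  0.70529304, -0.70074888])}
{'K': array([[265.18837875,   0.        , 252.70612282],
       [  0.        , 265.18837875, 196.6057907 ],
       [  0.        ,   0.        ,   1.        ]]), 'T_tool_cam': array([[-4.60644502e-04,  2.99769899e-01, -9.54011423e-01,
        -1.43262133e+02],
       [ 9.99999474e-01,  1.01185421e-03, -1.64904550e-04,
         4.18591246e-01],
       [ 9.15887057e-04, -9.54010998e-01, -2.99770208e-01,
        -7.67051961e+01],
       [ 0.00000000e+00,  0.00000000e+00,  0.00000000e+00,
         1.00000000e+00]])}
{'clock': 0.1, 'joints': array([-8.93382509e-01,  3.85450508e-01,  6.75053686e-03, -4.49861363e-04,
       -1.19401792e+00, -2.58610330e-01]), 'joint_vel': array([-0.00098521, -0.00084496,  0.00311337,  0.00080332,  0.00026827,
        0.00162666]), 'joint_efforts': array([-7.31354230e-04, -3.93317127e+01,  1.88930529e+01,  4.19799998e+00,
       -2.57664637e-03, -2.24799166e-06]), 'position': array([ 253.9713015 , -570.48559675,  230.34169925]), 'ee_rot': array([-0.14625918,  0.69184675,  0.14760521,  0.69149767]), 'contact_force': array([-0.34892708,  0.17648457,  0.09592899]), 'wrist_torque': array([-0.00607642, -0.0461404 , -0.0030275 ]), 'gripper_width': 85.25923089560885} 18.700000000000003
```

View pics/top0.png

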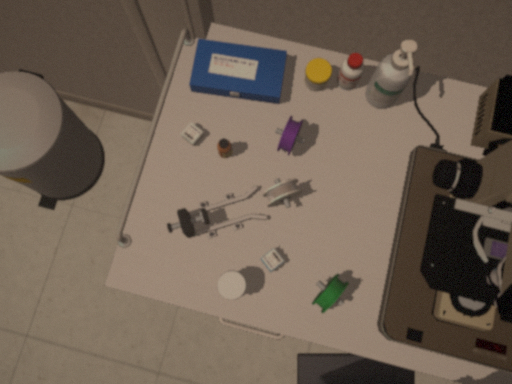

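View pics/side0.png

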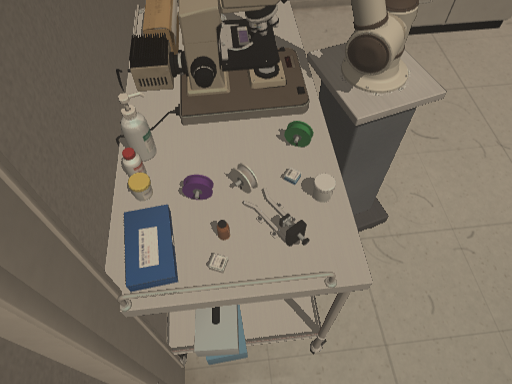

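The top view shows the reel at about (282,192), the dock from (265,203) to its block at (187,222), the bottle at (225,148), a box at (272,259) and the pot at (232,286). I'll enlarge both views.

```bash
python3 - <<'E'
import cv2,numpy as np
a=cv2.imread("pics/top0.png")[170:270,165:305]; cv2.imwrite("pics/topc.png",cv2.resize(a,(784,560),interpolation=cv2.INTER_CUBIC))
a=cv2.imread("pics/side0.png")[150:255,215:345]; cv2.imwrite("pics/sidec.png",cv2.resize(a,(728,588),interpolation=cv2.INTER_CUBIC))
E
cat >> h.py <<'E'
def ray(n,u,v):
    c=arm.calibration(n);K=c["K"];d=np.array([(u-K[0,2])/K[0,0],-(v-K[1,2])/K[1,1],-1])
    return c["eye"],R.from_quat(c["attitude"]).apply(d)
def onz(n,u,v,z):
    e,d=ray(n,u,v); return e+d*(z-e[2])/d[2]
def proj(n,p):
    c=arm.calibration(n);q=R.from_quat(c["attitude"]).inv().apply(np.array(p)-c["eye"]);K=c["K"]
    return K[0,2]+K[0,0]*q[0]/-q[2],K[1,2]+K[1,1]*q[1]/q[2]
E
python3 -c "
from h import *
print(onz('top',282,192,35),onz('top',187,222,56),onz('top',262,200,0),onz('side',243,179,35),onz('side',292,228,56))"
```

```text
[517.44425641 257.62103597  35.        ] [460.30028087 425.39121882  56.        ] [510.16265598 293.58399302   0.        ] [522.57857245 259.36635578  35.        ] [475.69871867 430.78604842  56.        ]
```

View pics/topc.png

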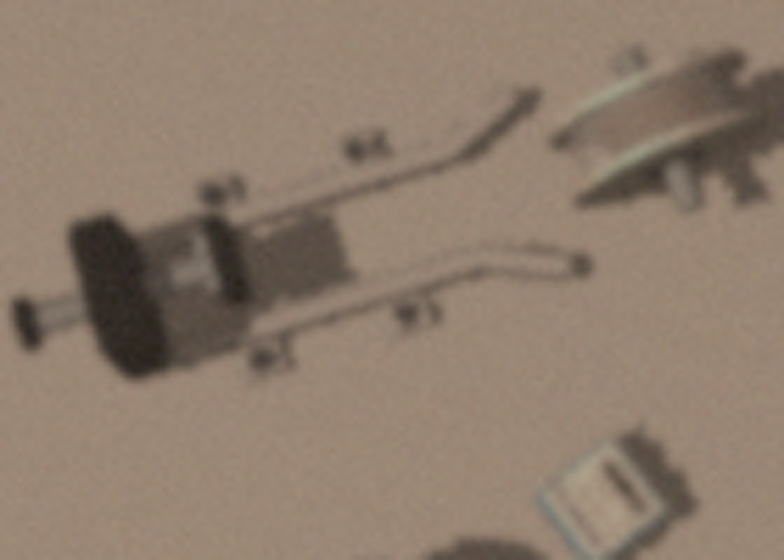

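View pics/sidec.png

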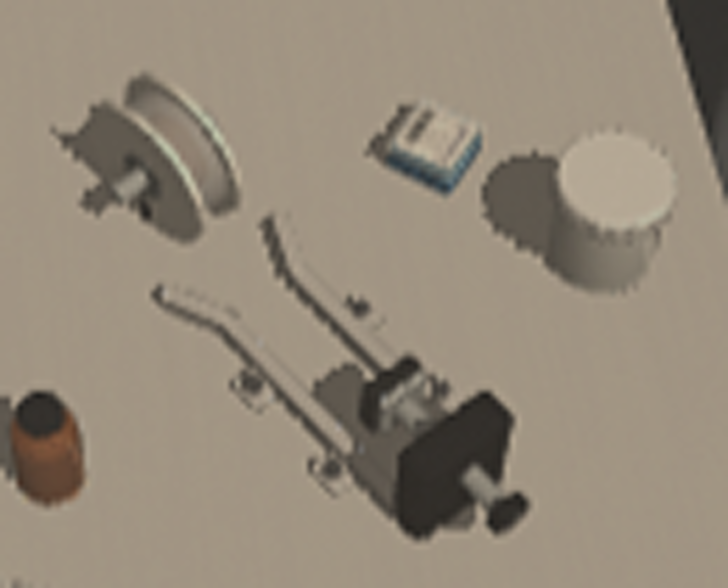

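The crops show the mouth tips at (530,97) and (583,264) and the bends at (462,157) and (483,257) in the top view. The stub ends are at (630,60) and (685,193). I'll fit the dock and reel poses.

```bash
cat > fit.py <<'E'
from h import *
from scipy.optimize import least_squares
T=lambda u,v:('top',165+u/5.6,170+v/5.6); S=lambda u,v:('side',215+u/5.6,150+v/5.6)
def fit(obs,x0,off=True):
    def f(p):
        r=[]
        c,s=np.cos(p[2]),np.sin(p[2])
        for (n,u,v),(x,y,z) in obs:
            q=proj(n,[p[0]+c*x-s*y,p[1]+s*x+c*y,z]); o=p[3:5] if n=='top' else p[5:7]
            r+=[q[0]+o[0]-u,q[1]+o[1]-v]
        return np.r_[r,p[3:]*.5]
    s=least_squares(f,np.r_[x0,0,0,0,0]); print(s.x.round(3),s.fun.round(1)); return s.x
up,lo=-1,1
D=[(T(530,97),(-27,-29,12)),(T(583,264),(-27,29,12)),(T(462,157),(0,-19,12)),(T(483,257),(0,19,12)),
 (S(160,293),(-27,-29,12)),(S(268,220),(-27,29,12)),(S(222,325),(0,-19,12)),(S(290,275),(0,19,12)),
 (S(505,400),(107,23,56)) ]
d=fit(D[:8],[500,320,1.9])
p=d
for n in('top','side'):
    c,s=np.cos(p[2]),np.sin(p[2])
    print(n,[tuple(np.round((np.array(proj(n,[p[0]+c*x-s*y,p[1]+s*x+c*y,z]))-((165,170) if n=='top' else (215,150)))*5.6)) for x,y,z in [(107,-23,56),(107,23,56),(125,-23,56),(125,23,56)]])
r=fit([(T(630,60),(0,-28,35)),(T(687,197),(0,28,35)),(S(122,186),(0,-28,35))],[515,258,1.9])
c,s=np.cos(d[2]),np.sin(d[2]); e=r[:2]-d[:2]; print('reel in dock',c*e[0]+s*e[1],-s*e[0]+c*e[1],r[2]-d[2])
E
python3 fit.py
```

```text
[498.43  318.68    1.859   1.266   1.519  -1.228   2.484] [-0.4  0.4 -0.7 -0.  -0.7 -1.1  1.5  0.3  0.2 -0.2  0.3  0.2 -0.4 -0.5
  0.2 -0.1  0.6  0.8 -0.6  1.2]
top [(np.float64(118.0), np.float64(197.0)), (np.float64(156.0), np.float64(337.0)), (np.float64(62.0), np.float64(214.0)), (np.float64(101.0), np.float64(353.0))]
side [(np.float64(393.0), np.float64(443.0)), (np.float64(485.0), np.float64(377.0)), (np.float64(424.0), np.float64(477.0)), (np.float64(517.0), np.float64(409.0))]
[ 5.15539e+02  2.56398e+02  1.93600e+00 -1.26000e-01 -1.46000e-01
  3.28000e-01 -4.21000e-01] [-0.7 -1.8  0.7  1.9 -0.1  0.1 -0.1 -0.1  0.2 -0.2]
reel in dock -64.57683606068667 1.2960258835989578 0.07736778520186327
```

Run:
```python
from h import *
for u,v in [(383,332),(417,148),(505,360),(512,160),(115,270),(380,360)]: print('top',u,v,onz('top',u,v,30).round())
for u,v in [(308,105),(185,118),(283,20),(180,10)]: print('side',u,v,onz('side',u,v,30).round())
# project column above microscope in side
for h in (100,200,300,400): print(h,[np.round(proj('side',[x,y,h])) for x,y in((550,0),(400,0),(450,-100))])
s=arm.read_state(); print(R.from_quat(s['ee_rot']).as_matrix().round(3), s['position'])
im=arm.get_image('wrist'); cv2.imwrite('pics/w0.png',im[:,:,::-1])
```

```text
top 383 332 [272.  89.  30.]
top 417 148 [600.   6.  30.]
top 505 360 [ 225. -114.   30.]
top 512 160 [ 576. -167.   30.]
top 115 270 [380. 554.  30.]
top 380 360 [226.  97.  30.]
side 308 105 [270.  88.  30.]
side 185 118 [596.  10.  30.]
side 283 20 [ 171. -307.   30.]
side 180 10 [ 474. -496.   30.]
100 [array([197.,  91.]), array([251.,  76.]), array([221.,  59.])]
200 [array([191.,  58.]), array([251.,  43.]), array([218.,  25.])]
300 [array([184.,  18.]), array([250.,   3.]), array([214., -14.])]
400 [array([175., -31.]), array([249., -45.]), array([209., -62.])]
[[-0.001 -0.407  0.914]
 [ 0.002  0.914  0.407]
 [-1.     0.002 -0.   ]] [ 253.9713015  -570.48559675  230.34169925]
```

View pics/w0.png

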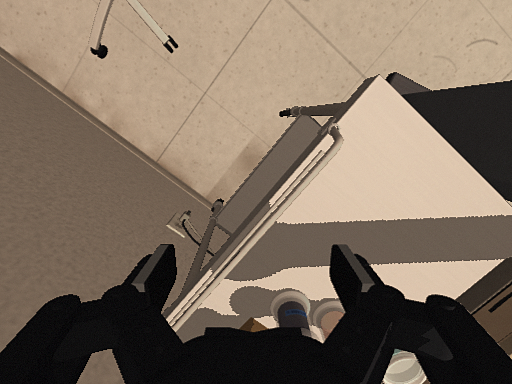

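The wrist view shows the fingers, with only the cart's edge and the floor below. The microscope stands between here and the reel, so I'll raise the tool before crossing.

Request:
drive_tool(
  motion=[
    [-38,0,0,0],
    [-38,0,0,0],
    [-38,0,0,0],
    [-38,0,0,0],
    [-38,0,0,0],
    [-38,0,0,0],
    [-38,0,0,0],
    [-38,0,0,0],
    [-38,0,0,0],
    [-28,0,0,0],
  ],
  grip=50,
)

```text
clock: 0.98
position: [253.1, -570.0, 605.0]
ee_rot: [-0.148, 0.691, 0.145, 0.692]
contact_force: [0.0, -0.3, 1.3]
gripper_width: 50.4
```

Request:
drive_tool(
  motion=[
    [0,27,26,0],
    [0,27,26,0],
    [0,27,26,0],
    [0,27,26,0],
    [0,27,26,0],
    [0,27,26,0],
    [0,27,26,0],
    [0,27,26,0],
    [0,27,26,0],
    [0,27,26,0],
  ],
)

```text
clock: 1.82
position: [381.8, -216.8, 601.3]
ee_rot: [-0.147, 0.692, 0.147, 0.692]
contact_force: [0.8, -0.3, -0.1]
gripper_width: 50.0
```

Request:
drive_tool(
  motion=[
    [0,27,26,0],
    [0,27,26,0],
    [0,27,26,0],
    [0,27,26,0],
    [0,27,26,0],
    [0,27,26,0],
    [0,27,26,0],
    [0,27,26,0],
    [0,27,26,0],
    [0,27,26,0],
  ],
)

```text
clock: 2.65
position: [509.6, 135.7, 601.4]
ee_rot: [-0.147, 0.692, 0.147, 0.692]
contact_force: [1.6, -0.6, 0.8]
gripper_width: 49.8
```

Request:
drive_tool(
  motion=[
    [0,25,24,-7],
    [0,24,24,-7],
    [0,0,0,-7],
    [0,0,0,-7],
    [0,0,0,-7],
    [0,0,0,-7],
    [0,0,0,-7],
    [0,0,0,-7],
    [0,0,0,-7],
    [0,0,0,-7],
  ],
)

```text
clock: 3.48
position: [529.7, 199.5, 600.9]
ee_rot: [-0.518, 0.481, 0.519, 0.48]
contact_force: [-0.9, 0.3, -0.1]
gripper_width: 50.0
```

Request:
drive_tool(
  motion=[
    [30,0,0,-7],
    [40,0,0,-6],
    [40,0,0,0],
    [40,0,0,0],
    [40,0,0,0],
    [40,0,0,0],
    [40,0,0,0],
    [40,0,0,0],
    [40,0,0,0],
    [0,0,0,0],
  ],
)

```text
clock: 4.32
position: [524.3, 196.8, 242.0]
ee_rot: [-0.565, 0.427, 0.571, 0.415]
contact_force: [-0.0, -0.3, -1.0]
gripper_width: 50.0
```

```bash
cat >> h.py <<'E'
O=np.array([498.43,318.68]);YAW=1.859
def setd(o,y):
    global O,YAW; O=np.array(o);YAW=y
def todock(p):
    c,s=np.cos(YAW),np.sin(YAW);e=np.array(p[:2])-O; return np.array([c*e[0]+s*e[1],-s*e[0]+c*e[1]])
def toolyaw(s):
    z=R.from_quat(s['ee_rot']).as_matrix()[:,2]; return np.arctan2(z[1],z[0])
def wsnap(name):
    s=arm.read_state(); im=arm.get_image('wrist')
    cv2.imwrite('pics/'+name,im[:,:,::-1]); return s
def wray(s,u,v):
    c=arm.calibration('wrist');K=c['K'];T=c['T_tool_cam']
    d=np.array([(u-K[0,2])/K[0,0],-(v-K[1,2])/K[1,1],-1]);M=R.from_quat(s['ee_rot']).as_matrix()
    return s['position']+M@T[:3,3],M@T[:3,:3]@d
def wonz(s,u,v,z):
    e,d=wray(s,u,v);return e+d*(z-e[2])/d[2]
def report():
    s=arm.read_state();print('t',s['clock'],'pos',s['position'].round(1),'dock',todock(s['position']).round(1),'dyaw',round(toolyaw(s)-YAW,3),'F',s['contact_force'].round(2),'w',round(s['gripper_width'],1)); return s
E
python3 - <<'E'
from h import *
report(); s=wsnap('w1.png'); np.save('w1.npy',np.r_[s['position'],s['ee_rot']])
E
```

```text
t 4.3167 pos [524.3 196.8 242. ] dock [-124.2    9.8] dyaw 0.007 F [-0.02 -0.32 -1.04] w 50.0
```

View pics/w1.png

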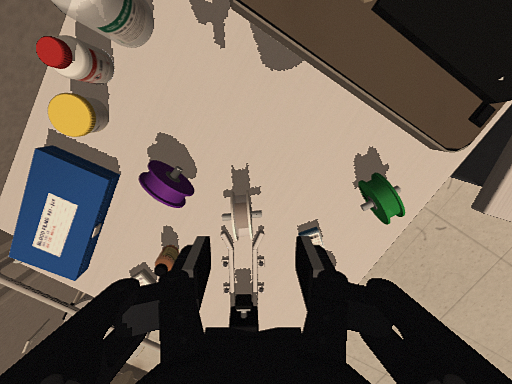

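The wrist view shows the reel at about (241,213) and the dock running straight down to its block at about (243,310), with purple and green look-alikes clear on either side. I'll enlarge it.

Run:
```python
import cv2
a=cv2.imread("pics/w1.png")[185:275,195:305]; cv2.imwrite("pics/w1c.png",cv2.resize(a,(660,540),interpolation=cv2.INTER_CUBIC))
```

```text
(no output)
```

View pics/w1c.png

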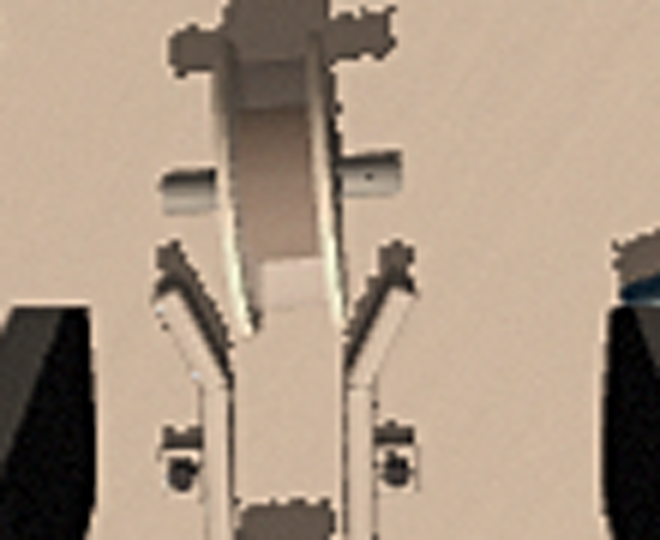

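Run:
```python
from h import *
from scipy.optimize import least_squares
a=np.load('w1.npy'); s={'position':a[:3],'ee_rot':a[3:]}
W=lambda u,v:(195+u/6,185+v/6)
for n,u,v,z in [('tipL',165,297,12),('tipR',405,295,12),('bendL',213,383,12),('bendR',360,383,12),('kL',217,538,12),('kR',358,538,12),('stubL',162,193,35),('stubR',401,173,35)]:
    p=wonz(s,*W(u,v),z); print(n,p.round(1),todock(p).round(1))
```

```text
tipL [535.2 306.1  12. ] [-22.5 -31.7]
tipR [476.2 288.3  12. ] [-22.8  30. ]
bendL [516.9 326.4  12. ] [  2.2 -19.9]
bendR [479.9 315.7  12. ] [ 2.4 18.6]
kL [503.4 371.2  12. ] [ 49.  -19.7]
kR [466.8 360.6  12. ] [49.2 18.4]
stubL [543.7 269.2  35. ] [-60.3 -29.3]
stubR [491.  248.4  35. ] [-65.3  27.1]
```

Request:
drive_tool(
  motion=[
    [0,-7,15,-2.3],
    [0,-7,15,-2.3],
    [35,0,0,0],
    [35,0,0,0],
    [35,0,0,0],
    [30,0,0,0],
    [30,0,0,0],
    [25,0,0,0],
    [16,0,0,0],
    [14,0,0,0],
  ],
)

```text
clock: 5.2
position: [535.6, 235.1, 31.9]
ee_rot: [0.586, -0.395, -0.585, -0.398]
contact_force: [-0.4, -0.4, 0.6]
gripper_width: 50.0
```

Request:
drive_tool(
  motion=[
    [0,0,0,0],
    [0,0,0,0],
  ],
  grip=40,
)

```text
clock: 5.37
position: [535.3, 234.4, 32.6]
ee_rot: [0.586, -0.396, -0.585, -0.398]
contact_force: [0.1, 0.1, 0.3]
gripper_width: 40.1
```

```bash
sed -i 's/^O=.*/O=np.array([498.43,318.68])+2.6*np.array([-.284,.959])-0.7*np.array([-.959,-.284]);YAW=1.859/' h.py
python3 - <<'E'
from h import *
report(); s=wsnap('w2.png'); np.save('w2.npy',np.r_[s['position'],s['ee_rot']])
a=cv2.imread('pics/w2.png'); cv2.imwrite('pics/w2c.png',cv2.resize(a[100:350,100:400],None,fx=2.4,fy=2.4,interpolation=cv2.INTER_CUBIC))
E
```

```text
t 5.3667 pos [535.3 234.4  32.6] dock [-93.9 -10.7] dyaw 0.091 F [0.13 0.1  0.25] w 40.1
```

View pics/w2c.png

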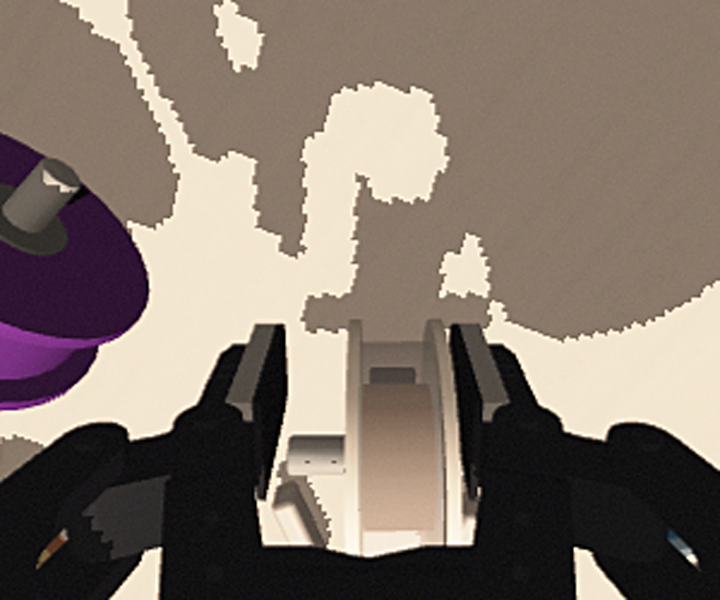

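The tool sits about 7 mm too far to -y and 12 mm too high, with the fingers straddling the reel and no contact. I'll correct that.

Request:
drive_tool(
  motion=[
    [0,3.5,0,0],
    [0,3.5,0,0],
    [6,0,0,0],
    [6,0,0,0],
    [0,0,0,0],
    [0,0,0,0],
    [0,0,0,0],
  ],
  grip=36,
)

```text
clock: 6.0
position: [527.2, 229.6, 19.2]
ee_rot: [0.585, -0.398, -0.585, -0.397]
contact_force: [0.8, 0.4, -0.6]
gripper_width: 36.1
```

Run:
```python
from h import *
report()
```

```text
t 6.0 pos [527.2 229.6  19.2] dock [-96.2  -1.5] dyaw 0.089 F [ 0.77  0.41 -0.56] w 36.1
```

Request:
drive_tool(
  motion=[
    [0,0,4,0],
    [0,0,4,0],
    [0,0,4,0],
    [0,0,3,0],
    [0,0,3,1],
    [0,-0.2,3,1],
    [0,-0.2,3,1],
    [0,-0.2,3,1],
    [0,-0.2,3,1],
    [0,0,0,0],
  ],
)

```text
clock: 6.83
position: [517.3, 258.6, 19.3]
ee_rot: [0.567, -0.423, -0.567, -0.423]
contact_force: [-0.1, 0.3, -0.2]
gripper_width: 36.2
```

Run:
```python
from h import *
report(); s=wsnap('w3.png'); 
a=cv2.imread('pics/w3.png'); t=cv2.imread('pics/w3.png')
top=arm.get_image('top')[:,:,::-1]; cv2.imwrite('pics/t3.png',top)
A=cv2.resize(a[190:350,150:350],None,fx=2,fy=2,interpolation=cv2.INTER_CUBIC); B=cv2.resize(top[170:250,180:310],(400,246),interpolation=cv2.INTER_CUBIC)
cv2.imwrite('pics/c3.png',np.vstack([A,B]))
```

```text
t 6.8333 pos [517.3 258.6  19.3] dock [-65.6  -0.3] dyaw 0.001 F [-0.1   0.29 -0.17] w 36.2
```

View pics/c3.png

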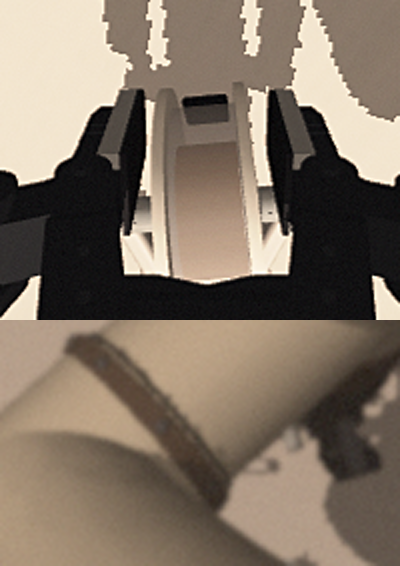

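The tab shows at (205,107) on the rear side as the reel rolls, and the reel is nearly centred between the fingers. I'll roll on.

Request:
drive_tool(
  motion=[
    [0,0,3,0],
    [0,0,3,0],
    [0,0,3,0],
    [0,0,3,0],
    [0,0,3,0],
    [0,0,3,0],
    [0,0,3,0],
    [0,0,3,0],
    [0,0,0,0],
  ],
)

```text
clock: 7.68
position: [510.4, 281.7, 19.4]
ee_rot: [0.567, -0.422, -0.567, -0.423]
contact_force: [0.5, -0.2, -1.5]
gripper_width: 36.0
```

Run:
```python
from h import *
report(); s=wsnap('w4.png'); 
a=cv2.imread('pics/w4.png')
cv2.imwrite('pics/c4.png',cv2.resize(a[190:340,150:350],None,fx=3.5,fy=3.5,interpolation=cv2.INTER_CUBIC))
```

```text
t 7.6833 pos [510.4 281.7  19.4] dock [-41.5  -0.3] dyaw 0.002 F [ 0.54 -0.18 -1.51] w 36.0
```

View pics/c4.png

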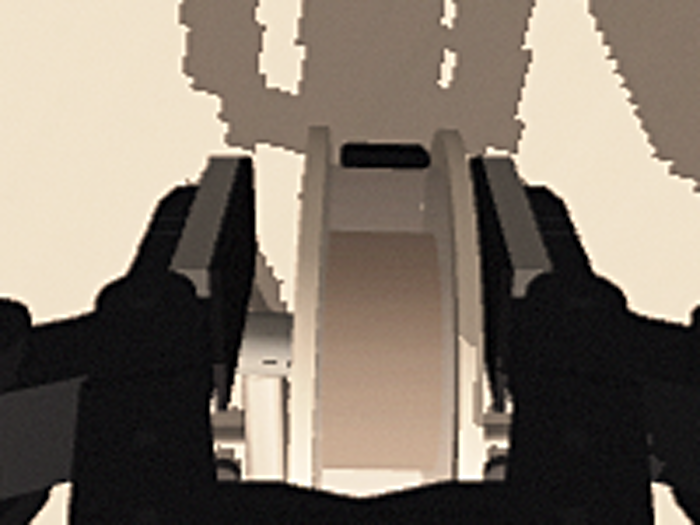

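The reel now runs straight but sits about 3.5 mm to the right of the tool. The tab is at (385,155), rising on the rear side. I'll narrow the fingers gently to centre it.

Request:
drive_tool(
  motion=[
    [0,0.3,0,0],
    [0,0.3,0,0],
    [0,0,0,0],
  ],
  grip=32,
)

```text
clock: 7.98
position: [509.8, 280.7, 19.3]
ee_rot: [-0.567, 0.423, 0.567, 0.423]
contact_force: [0.8, -0.1, 0.2]
gripper_width: 31.7
```

Request:
drive_tool(
  motion=[
    [0,0,0,0],
    [0,0,0,0],
  ],
  grip=30,
)

```text
clock: 8.15
position: [509.9, 280.7, 19.3]
ee_rot: [-0.567, 0.423, 0.567, 0.423]
contact_force: [-0.6, -0.5, -0.2]
gripper_width: 29.9
```

Request:
drive_tool(
  motion=[
    [0,0,0,0],
    [0,0,0,0],
    [0,0,0,0],
  ],
  grip=28,
)

```text
clock: 8.4
position: [509.6, 280.6, 19.3]
ee_rot: [-0.567, 0.423, 0.567, 0.422]
contact_force: [-0.9, 0.1, 1.0]
gripper_width: 27.6
```

Request:
drive_tool(
  motion=[
    [0,0,3,0],
    [0,0,3,0],
    [0,0,3,0],
    [0,0,3,0],
    [0,0,3,0],
    [0,0,3,0],
    [0,0,3,0],
    [0,0,3,0],
    [0,0,0,0],
    [0,0,0,0],
  ],
)

```text
clock: 9.23
position: [502.9, 304.1, 19.3]
ee_rot: [-0.567, 0.422, 0.567, 0.423]
contact_force: [0.0, -0.3, -0.4]
gripper_width: 27.8
```

Run:
```python
from h import *
report(); s=wsnap('w5.png'); 
a=cv2.imread('pics/w5.png')
cv2.imwrite('pics/c5.png',cv2.resize(a[190:340,150:350],None,fx=3.5,fy=3.5,interpolation=cv2.INTER_CUBIC))
```

```text
t 9.2333 pos [502.9 304.1  19.3] dock [-17.9   0.6] dyaw 0.002 F [ 0.04 -0.29 -0.38] w 27.8
```

View pics/c5.png

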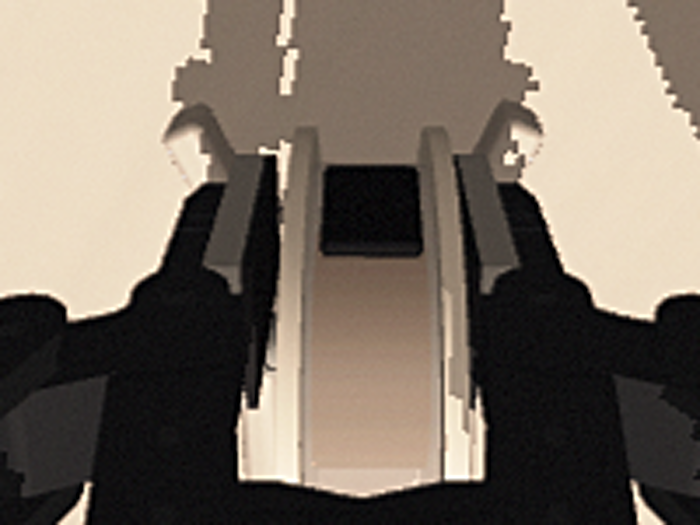

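The reel is in the kerbs, nearly centred and straight, with the tab coming up on the rear at (372,210). Next I'll estimate the pad's x from the first pictures, so I can slow down in time.

Run:
```python
from h import *
setd([498.43,318.68],1.859)
import h
h.O=np.array([498.43,318.68])
for u,v,z in [(238,225,49),(250,295,49),(238,225,21),(250,295,21),(232,258,49)]:
    print('top',z,todock(onz('top',165+u/5.6-1.27,170+v/5.6-1.52,z)).round(1))
for u,v in [(362,378),(412,355),(385,367)]: print('side',todock(onz('side',215+u/5.6+1.23,150+v/5.6-2.48,49)).round(1))
```

```text
top 49 [74.9 -8.3]
top 49 [77.4 14.4]
top 21 [ 76.2 -14.2]
top 21 [78.7  9.2]
top 49 [79.6  1.3]
side [72.5 -5.2]
side [76.6 16.7]
side [74.2  4.9]
```

Request:
drive_tool(
  motion=[
    [0,-0.4,3,0],
    [0,-0.3,3,0],
    [0,0,3,0],
    [0,0,3,0],
    [0,0,3,0],
    [0,0,3,0],
    [0,0,3,0],
    [0,0,2,0],
    [0,0,0,0],
    [0,0,0,0],
  ],
)

```text
clock: 10.12
position: [497.0, 326.2, 19.3]
ee_rot: [-0.567, 0.423, 0.567, 0.423]
contact_force: [0.6, -0.0, -0.3]
gripper_width: 28.0
```

Request:
drive_tool(
  motion=[
    [0,0,2,0],
    [0,0,2,0],
    [0,0,2,0],
    [0,0,1.5,0],
    [0,0,1,0],
    [0,0,0,0],
  ],
)

```text
clock: 10.62
position: [494.6, 334.4, 19.3]
ee_rot: [-0.567, 0.423, 0.567, 0.423]
contact_force: [0.4, -0.3, -0.4]
gripper_width: 28.0
```

Request:
drive_tool(
  motion=[
    [0,0,0.5,0],
    [0,0,0.5,0],
    [0,0,0.5,0],
    [0,0,0,0],
  ],
)

```text
clock: 10.95
position: [494.2, 335.7, 19.3]
ee_rot: [-0.567, 0.423, 0.567, 0.423]
contact_force: [0.1, 0.2, 0.0]
gripper_width: 28.1
```

Request:
drive_tool(
  motion=[
    [0,0,0.5,0],
    [0,0,0.5,0],
    [0,0,0.5,0],
    [0,0,0,0],
  ],
)

```text
clock: 11.28
position: [493.7, 337.1, 19.3]
ee_rot: [-0.567, 0.423, 0.567, 0.423]
contact_force: [-0.3, -0.3, 0.5]
gripper_width: 28.4
```

Request:
drive_tool(
  motion=[
    [0,0,0.5,0],
    [0,0,0.5,0],
    [0,0,0.5,0],
    [0,0,0,0],
  ],
)

```text
clock: 11.62
position: [493.3, 338.6, 19.3]
ee_rot: [-0.567, 0.423, 0.567, 0.423]
contact_force: [-0.4, 0.3, 0.1]
gripper_width: 27.9
```

```bash
python3 -c "
from h import *
report()"
```

```text
t 11.6167 pos [493.3 338.6  19.3] dock [18.  -0.1] dyaw 0.002 F [-0.38  0.26  0.1 ] w 27.9
```

Request:
drive_tool(
  motion=[
    [0,0,0.5,0],
    [0,0,0.5,0],
    [0,0,0.5,0],
    [0,0,0,0],
  ],
)

```text
clock: 11.95
position: [492.9, 340.0, 19.3]
ee_rot: [-0.567, 0.423, 0.567, 0.423]
contact_force: [-2.0, -0.8, -0.4]
gripper_width: 28.2
```

Request:
drive_tool(
  motion=[
    [0,0,0.5,0],
    [0,0,0.5,0],
    [0,0,0,0],
  ],
)

```text
clock: 12.2
position: [492.6, 341.0, 19.3]
ee_rot: [-0.567, 0.423, 0.567, 0.423]
contact_force: [-1.0, 0.1, 0.6]
gripper_width: 28.1
```

Request:
drive_tool(
  motion=[
    [0,0,0.5,0],
    [0,0,0.5,0],
    [0,0,0,0],
  ],
)

```text
clock: 12.45
position: [492.4, 341.9, 19.3]
ee_rot: [-0.567, 0.423, 0.567, 0.423]
contact_force: [-0.1, -0.1, 0.9]
gripper_width: 27.8
```

Request:
drive_tool(
  motion=[
    [0,0,0.5,0],
    [0,0,0.5,0],
    [0,0,0,0],
  ],
)

```text
clock: 12.7
position: [492.1, 342.9, 19.3]
ee_rot: [0.567, -0.423, -0.567, -0.423]
contact_force: [-0.5, -1.2, 0.5]
gripper_width: 27.9
```

Request:
drive_tool(
  motion=[
    [0,0,0.4,0],
    [0,0,0.4,0],
    [0,0,0,0],
  ],
)

```text
clock: 12.95
position: [491.8, 343.5, 19.3]
ee_rot: [0.567, -0.423, -0.567, -0.422]
contact_force: [-0.3, -1.8, -0.5]
gripper_width: 27.9
```

Request:
drive_tool(
  motion=[
    [0,0,0.4,0],
    [0,0,0.4,0],
    [0,0,0,0],
  ],
)

```text
clock: 13.2
position: [491.7, 343.7, 19.3]
ee_rot: [0.567, -0.423, -0.567, -0.422]
contact_force: [0.6, -4.3, 0.1]
gripper_width: 28.2
```

Request:
drive_tool(
  motion=[
    [0,0,0.4,0],
    [0,0,0.4,0],
    [0,0,0.3,0],
    [0,0,0,0],
    [0,0,0,0],
  ],
)

```text
clock: 13.62
position: [491.6, 343.8, 19.3]
ee_rot: [0.567, -0.424, -0.567, -0.422]
contact_force: [3.0, -5.8, 1.0]
gripper_width: 28.1
```

Request:
drive_tool(
  motion=[
    [0,0,0.5,0],
    [0,0,0.5,0],
    [0,0,0.4,0],
    [0,0,0,0],
    [0,0,0,0],
  ],
)

```text
clock: 14.03
position: [491.4, 343.9, 19.2]
ee_rot: [0.567, -0.424, -0.566, -0.421]
contact_force: [5.0, -10.7, 1.6]
gripper_width: 28.2
```

Request:
drive_tool(
  motion=[
    [0,0,0,0],
    [0,0,0,0],
    [0,0,0,0],
    [0,0,0,0],
    [0,0,0,0],
    [0,0,0,0],
    [0,0,0,0],
    [0,0,0,0],
    [0,0,0,0],
    [0,0,0,0],
  ],
)

```text
clock: 14.87
position: [491.4, 343.9, 19.2]
ee_rot: [0.567, -0.424, -0.566, -0.421]
contact_force: [5.8, -10.3, 1.8]
gripper_width: 28.0
```

Request:
drive_tool(
  motion=[
    [0,0,0,0],
    [0,0,0,0],
    [0,0,0,0],
    [0,0,0,0],
    [0,0,0,0],
    [0,0,0,0],
  ],
)

```text
clock: 15.37
position: [491.4, 343.9, 19.2]
ee_rot: [0.567, -0.424, -0.566, -0.421]
contact_force: [5.2, -9.6, 1.7]
gripper_width: 27.9
```

Request:
drive_tool(
  motion=[
    [0,0,-0.5,0],
    [0,0,-0.5,0],
    [0,0,-0.5,0],
    [0,0,-0.5,0],
    [0,0,-0.4,0],
    [0,0,-0.3,0],
    [0,0,0,0],
    [0,0,0,0],
  ],
)

```text
clock: 16.03
position: [491.6, 343.8, 19.2]
ee_rot: [0.567, -0.423, -0.567, -0.422]
contact_force: [1.4, -5.1, 0.1]
gripper_width: 28.0
```

Request:
drive_tool(
  motion=[
    [0,0,0,0],
    [0,0,0,0],
    [0,0,0,0],
    [0,0,-0.4,0],
    [0,0,-0.4,0],
    [0,0,-0.5,0],
    [0,0,-0.5,0],
    [0,0,-1,0],
    [0,0,-1,0],
    [0,0,-1,0],
  ],
  grip=42,
)

```text
clock: 16.87
position: [493.3, 340.3, 19.7]
ee_rot: [-0.567, 0.422, 0.567, 0.423]
contact_force: [0.1, 0.4, -0.3]
gripper_width: 41.9
```

Request:
drive_tool(
  motion=[
    [0,0,-2,0],
    [0,0,-3,0],
    [0,0,-4,0],
    [0,0,-6,0],
    [0,0,-8,0],
    [0,0,-10,0],
    [0,0,-10,0],
    [0,0,-8,0],
    [0,0,-4,0],
    [0,0,0,0],
  ],
)

```text
clock: 17.7
position: [509.1, 285.6, 19.4]
ee_rot: [-0.567, 0.423, 0.567, 0.423]
contact_force: [0.9, -0.0, 0.5]
gripper_width: 42.3
```

Request:
drive_tool(
  motion=[
    [-10,0,0,0],
    [-20,0,0,0],
    [-30,0,0,0],
    [-30,0,0,0],
    [-30,0,0,0],
    [-30,0,0,0],
    [-20,0,0,0],
    [-10,0,0,0],
    [0,0,0,0],
    [0,0,0,0],
  ],
)

```text
clock: 18.53
position: [508.2, 286.9, 199.0]
ee_rot: [-0.567, 0.423, 0.567, 0.423]
contact_force: [0.1, 0.4, -0.8]
gripper_width: 41.9
```

Run:
```python
from h import *
report(); s=wsnap('w6.png'); np.save('w6.npy',np.r_[s['position'],s['ee_rot']])
a=cv2.imread('pics/w6.png'); b=arm.get_image('side')[:,:,::-1]
A=cv2.resize(a[200:340,180:320],(480,480),interpolation=cv2.INTER_CUBIC); B=cv2.resize(b[170:250,240:320],(320,320),interpolation=cv2.INTER_CUBIC)
cv2.imwrite('pics/c6.png',np.hstack([A,cv2.copyMakeBorder(B,0,160,0,0,cv2.BORDER_CONSTANT)]))
```

```text
t 18.5333 pos [508.2 286.9 199. ] dock [-35.8   0.3] dyaw 0.002 F [ 0.09  0.39 -0.85] w 41.9
```

View pics/c6.png

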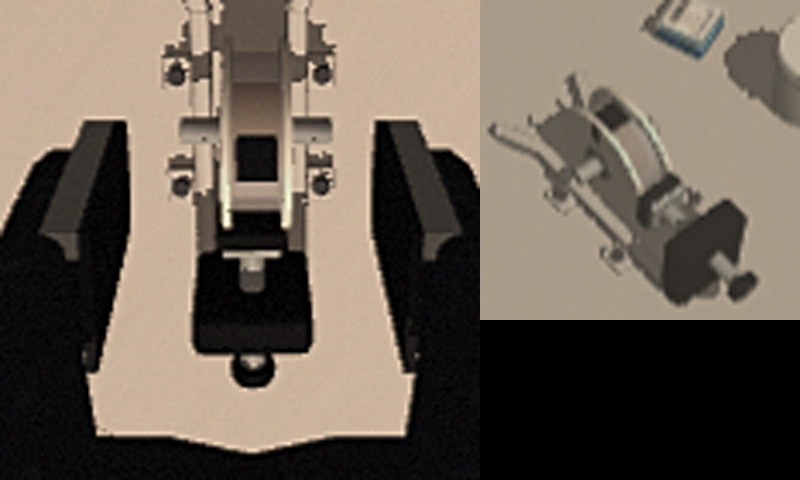

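Run:
```python
from h import *
a=np.load('w6.npy'); s={'position':a[:3],'ee_rot':a[3:]}; k=140/480
for n,u,v,z in [('stubL',180,130,35),('stubR',332,129,35),('padface top',255,214,49),('rimL front',227,226,42),('rimR front',286,226,42),('blockL',196,350,56),('blockR',310,350,56)]:
    print(n,todock(wonz(s,180+u*k,200+v*k,z)).round(1))
for z in (66,):print('tab',todock(wonz(s,180+257*k,200+158*k,z)).round(1))
report()
```

```text
stubL [ 40.1 -25.3]
stubR [39.7 31.3]
padface top [67.1  2.6]
rimL front [76.6 -7.9]
rimR front [76.5 14.4]
blockL [121.2 -19.5]
blockR [121.2  23.5]
tab [35.2  3.1]
t 18.6333 pos [507.8 286.3 197.4] dock [-36.3   0.9] dyaw 0.001 F [ 0.2   0.19 -0.68] w 42.1
```

```bash
python3 -c "
from bench import arm
print(arm.job_done())"
```

```text
the job is handed in; nothing more can be done
None
```

I rolled the reel into the dock and bedded it on the pad, then backed off and handed the job in at about 18.6 s; no verdict is reported. Two fingers pushed it from behind on both stubs. Part-way in it ran about 3 mm off centre, so I narrowed the fingers to steer it back.

- **Bedding:** I held the reel against the pad for about 1.4 s. The wrist force along the dock read about 11–12 N at the hold readings, which was the highest I saw. The pad force itself can't be read, so this rests on the wrist sensor.
- **Last picture:** the reel stands upright between the kerbs with the pull tab on top. The tab looks a little to the rear of straight up, roughly 0.15–0.4 rad.
- **Position:** the axle measured dock x ≈ 39.9 mm, against about 39.5 mm at contact, so it did not roll back. It sits about 1 mm off the centre line, judged against the dock's block. My earlier dock fit gave about 3 mm; both are within the 6 mm limit.
- **Clearance:** the gripper was about 200 mm up and touching nothing. I never came near the bottle, box or pot, but I didn't measure their positions again at the end.

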